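# Make up a lined spray cup: liner, strainer lid, lock ring, spout cap

### The arm

A 6-joint arm with a two-finger parallel gripper is mounted at the origin on a cart in front of the work surface, level with it; the furniture and walls round the work are solid. World frame = base frame: x ahead of the robot, y to its left, z up, the work surface at z = 0. Lengths are in m, angles in rad, forces in N, time in s.
With the tool pointing down it reaches from about 0.375 to 0.9 m from the base axis. Payload 3.1 kg.
Tool frame: the origin (TCP) lies between the finger pads; the fingertips stand 11 mm ahead of it and the grasp point (between the pads) lies 8 mm behind it; z points along the fingers, y is the line along which they close (so a half turn about z gives the same grasp; the last joint's range is limited). The gripper opens to 85 mm and grips with 20 to 120 N. Pads are 22 mm wide; open, the fingers measure 114 mm over their backs; the gripper's body (76 mm by 85 mm) begins 54 mm behind the grasp point. The pads swing forward as they close: fully open they stand 13 mm farther back than shut.
Start: joints at [-1.319, 0.527, 1.433, -0, 1.181, -0.178], TCP at [0.26, -0.568, 0.242] pointing down, gripper open.
Joint ranges: [-3.08, 3.08], [-0.75, 2.2], [0.22, 2.44], [-1.43, 4.57], [0, 2.65], [-2.85, 2.85]. Speed limits (rad/s): [2.79, 2.79, 3.14, 3.14, 3.14, 3.14].

### API

Orientations are given as a unit quaternion [x, y, z, w].
In Python, from bench import r, fingers, cams, order, read_clock, read_q, read_joint_velocities, read_effort, read_tcp_pos, read_tool_rot, read_wrist_force, read_moment, read_opening, read_finger_force gives the robot as it stands. Calls block until the motion is done:
- r.movep(position, orientation): joint-space move of the TCP to a pose.
- r.movel(position, attitude=None, v=0.15, force_limit=None): straight line of the TCP; attitude=None keeps the orientation; v is the mean speed in m/s. With force_limit (N) it stops when the force on the tool has changed by that much, and returns True; else False.
- r.movej(angles): joint-space move.
- fingers.grip(opening, effort=None): finger opening in m; effort is the grip in N (None keeps the last); returns when the fingers have stopped.
- r.sleep(seconds).
- r.solve_ik(position, orientation): joint angles nearest the present ones, or None.
- cams.snapshot(name): name is "side" or "top" or "wrist"; returns (picture, depth): 480x640x3 uint8, blue, green, red; 480x640 float32, m along the optical axis (not along the pixel's ray), 0 where there is no reading.
- cams.camera_info(name): a dict with "fx", "fy", "cx", "cy" (pixels), "dist_coeffs" ([k1, k2, p1, p2, k3] as OpenCV has them; the pictures are not rectified), "rvec" (rotation vector, rad) and "tvec" (3), from world to camera coordinates, as OpenCV has them; the wrist camera has in their place "T_tool_cam" (4x4, takes a point from camera to tool coordinates, whose origin is the TCP and whose axes are the flange's). Camera axes: x right, y down, z forward; pixel columns grow to the right and rows downward; lengths in m; the calibration is good to about 2 mm. A picture is of the moment at which its call begins: read the wrist's pose just before it. camera_info takes no time and is no camera call.
A pose or a line that the arm cannot do raises r.Unreachable and nothing moves.
- order.finish_job(): hands the job in; it is judged then, once.
Readings, each from a call of its own:
- read_clock(): time.
- read_q(): joint angles.
- read_joint_velocities(): joint speeds.
- read_effort(): joint torques, N m.
- read_tcp_pos(): TCP position.
- read_tool_rot(): TCP orientation.
- read_wrist_force(): force on the tool from outside, world axes, zero at the start.
- read_moment(): the same for the moment, N m.
- read_opening(): finger opening in m.
- read_finger_force(): force on a finger pad.
Only numpy, scipy, OpenCV 4.12 (cv2) and the standard library are available. Lean on these libraries where they do the work, as an engineer would, in place of code of your own. Each camera call takes 0.05 s, during which the arm holds its last target. There are 200 camera calls.

### The job

Make up the lined spray cup in the stand, so that it is closed against dust until the painter needs it: put the cream liner into the grey cup, then the blue strainer lid onto the liner, then the black lock ring down over the lid, and last the red cap over the lid's spout. Each part has to go fully home and sit level before the next one; the yellow lid is for primer, so leave it where it stands.

Things in the scene. Friction and masses are not known exactly. Their poses are not given: they have to be found in the camera images.
- cup_stand: Where to build: fixed round grey base (92 mm across, 10 high) whose aluminium socket (60 across, to 22 high) holds an open, empty grey cup with white fill marks. Origin: centre of the underside, on the worktop; z up the cup's axis. Cup rim 83 mm up, 51 across (53 over the thread beads); mouth 47 across inside, tapering to 42 at the inner floor 13 mm up. All parts are round: yaw is free.
- liner: Cream rigid empty inner cup, open on top, standing; 71 mm high, 30 g. Origin: centre of its underside, z up. Body 35 mm across at the foot, 43 under the rim; thick rim 55 across from 64 to 71 mm up: grip it there; opening 38 across. Seated, its rim rests on the grey cup's rim: origin 19 mm above the stand's origin, 2 mm play sideways.
- lid_blue: Blue strainer lid, spout up, 44 mm high, 30 g. Origin: centre of underside, z up. Bevelled skirt 33 mm across, 0 to 8 up; flange 55 across, 8 to 13, top edge bevelled; cone 27 to 18 across, 13 to 21; spout 18 across, 21 to 40, then tapering to 13 at 44: grip the spout. Seated: skirt in the liner, flange on its rim, origin 82 mm above the stand's origin, 2.5 mm play in the liner.
- lid_yellow: Yellow strainer lid, same shape, size and origin as the blue one. Not wanted; leave it where it stands.
- lock_ring: Black ribbed lock ring, lying lip up; 66 mm across, 20 high, 40 g. Origin: centre of its underside, z up. Skirt bore 60 across, 0 to 16 up; inward lip with a hole 33 across, 16 to 20. Grip across the outside. Seated: spout through the hole, skirt round the flange, lip resting on the flange's top; origin 79 mm above the stand's origin, 2.5 mm play on the lid.
- spout_cap: Red cap standing on its open mouth; 28 mm high, 15 g. Origin: centre of its underside, z up. Brim 38 mm across, 0 to 3 up; body 26 across, 3 to 28: grip it there; bore 22 across, 24 deep. The brim does not pass the ring's hole, so the cap goes on after the ring. Seated: resting on the spout's top, origin 102 mm above the stand's origin (3 mm clear of the ring), 2 mm play on the spout.
Things that resemble listed ones, but are neither listed nor needed, are in the scene too. There is more than one size of the lock_ring; the one meant has the size given above.

How it is judged:
On the way, in this order (a step that is already met when the one before it is completed fails the run):
1. the cream liner is fully home in the grey cup (horizontal distance between liner and cup_stand below 0.005 m and z of liner in the frame of cup_stand between 0.0165 and 0.0215 m and angle between liner's own z axis and vertical below 0.09 rad), for 0.2 s.
2. the blue lid is seated level on the liner (horizontal distance between lid_blue and cup_stand below 0.006 m and z of lid_blue in the frame of cup_stand between 0.0795 and 0.0845 m and angle between lid_blue's own z axis and vertical below 0.09 rad), for 0.2 s.
3. the lock ring is down over the blue lid (horizontal distance between lock_ring and cup_stand below 0.009 m and z of lock_ring in the frame of cup_stand between 0.0765 and 0.0815 m and angle between lock_ring's own z axis and vertical below 0.09 rad), for 0.2 s.
4. the red cap is fully on the spout (horizontal distance between spout_cap and cup_stand below 0.01 m and z of spout_cap in the frame of cup_stand between 0.0995 and 0.1045 m and angle between spout_cap's own z axis and vertical below 0.09 rad), for 0.2 s.
At the end, for the whole second after the job is handed in: Liner, blue lid, lock ring and cap are seated on the cup in the stand, released and at rest: origins 19, 82, 79 and 102 mm above the stand's, each within 2.5 mm; off its axis by under 5, 6, 9 and 10 mm; tilted under 0.09 rad; yellow lid within 30 mm of its start (all of step 1 and all of step 2 and all of step 3 and all of step 4 and linear speed of each of liner, lid_blue, lock_ring, spout_cap below 0.02 m/s and distance of lid_yellow from where it was at the start of the episode below 0.03 m); the robot touches nothing.
It fails at once if the yellow lid is moved or knocked away (distance of lid_yellow from where it was at the start of the episode above 0.03 m).
It also fails if it takes over 109 s, if anything falls off the work surface, if the arm or the gripper's body presses on something with over 40 N, if the wrist force passes 120 N, or if a joint passes its speed limit or range.

## Working session

There is one attempt and no reset: what is moved stays moved. The work goes in short steps, each a Python script; the robot and the scene stay as the last script left them, time stands still between calls to the robot, and variables do not carry over. Pictures are saved under pics/ and viewed, at most 14 in all, crops included, and the job is handed in when it is done.

```bash
ls; mkdir -p pics; python3 - <<'E'
from bench import *
import cv2, numpy as np
for n in ("top","side"):
    p,d=cams.snapshot(n); cv2.imwrite(f"pics/{n}0.png",p); np.save(f"pics/{n}0.npy",d)
    print(n,cams.camera_info(n))
print(cams.camera_info("wrist"),read_clock(),read_tool_rot(),read_opening())
E
```

```text
pics
top {'fx': 435.79285345131234, 'fy': 435.79285345131234, 'cx': 317.4573696276282, 'cy': 239.80858415989508, 'dist_coeffs': array([-0.06645996,  0.        ,  0.        ,  0.        ,  0.        ]), 'rvec': array([ 2.1380471 , -2.12788307,  0.17008481]), 'tvec': array([-0.00890395,  0.48551403,  0.81179801])}
side {'fx': 556.7292613028509, 'fy': 556.7292613028509, 'cx': 309.26097135396276, 'cy': 248.8242265270775, 'dist_coeffs': array([-0.07378421,  0.        ,  0.        ,  0.        ,  0.        ]), 'rvec': array([ 0.58613296, -2.45553917,  1.447111  ]), 'tvec': array([0.41892959, 0.14064463, 0.96433241])}
{'fx': 432.9390596690245, 'fy': 432.9390596690245, 'cx': 319.1715415965188, 'cy': 238.2588552395248, 'dist_coeffs': array([-0.0433678,  0.       ,  0.       ,  0.       ,  0.       ]), 'T_tool_cam': array([[ 6.90668536e-04, -9.60844852e-01, -2.77086076e-01,
         7.11049338e-02],
       [ 9.99999761e-01,  6.60607131e-04,  2.01841287e-04,
        -3.41358459e-04],
       [-1.08931235e-05, -2.77086150e-01,  9.60845079e-01,
        -1.33462654e-01],
       [ 0.00000000e+00,  0.00000000e+00,  0.00000000e+00,
         1.00000000e+00]])} 0.1 [ 9.76995963e-01  2.13255547e-01 -3.50395544e-05 -9.78829652e-04] 0.08509013834268933
```

View pics/top0.png

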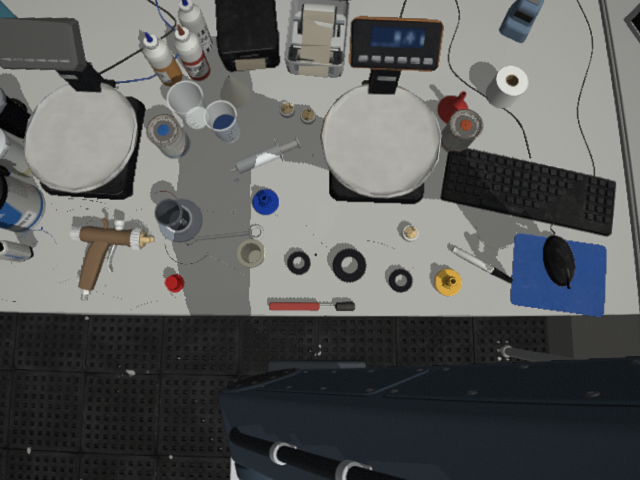

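View pics/side0.png

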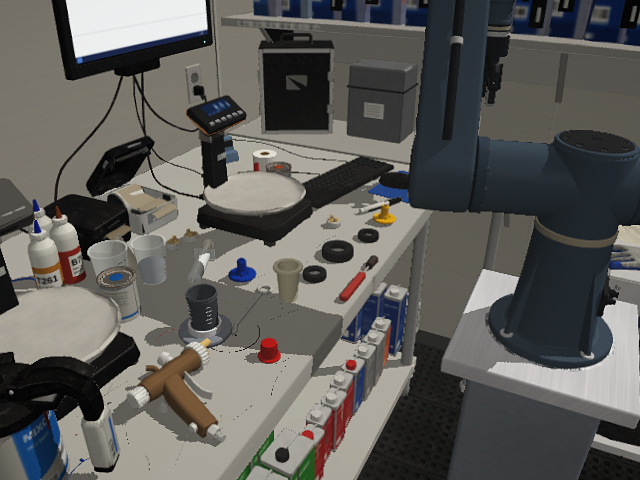

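The top picture shows the stand with the grey cup at (177,217), the liner at (251,253), the blue lid at (265,202) and the red cap at (174,283). The black rings are at (298,262), (349,264) and (400,280), and the yellow lid is at (448,282).

Possible confusions:
- **Ring:** (349,264) is the large one. (298,262) and (400,280) are smaller.
- **Lid:** blue is (265,202), yellow is (448,282).
- **Liner:** the clear and white cups at (185,97) and (222,120) are not cream.
- **Cap:** the red funnel at (452,105) is not the cap.

```bash
cat > h.py <<'E'
import numpy as np, cv2
from scipy.spatial.transform import Rotation as R
from scipy.optimize import least_squares
def cam(info,pos=None,rot=None):
    """world->cam R,t"""
    if 'rvec' in info:
        return cv2.Rodrigues(np.array(info['rvec']))[0],np.array(info['tvec'],float)
    T=np.eye(4);T[:3,:3]=R.from_quat(rot).as_matrix();T[:3,3]=pos
    W=np.linalg.inv(T@info['T_tool_cam']);return W[:3,:3],W[:3,3]
def K(i): return np.array([[i['fx'],0,i['cx']],[0,i['fy'],i['cy']],[0,0,1.]])
def cloud(d,i,P):
    v,u=np.mgrid[:480,:640]; uv=np.stack([u,v],-1).reshape(-1,1,2).astype(float)
    n=cv2.undistortPoints(uv,K(i),np.array(i['dist_coeffs'])).reshape(480,640,2)
    c=np.dstack([n*d[...,None],d]); w=(c-P[1])@P[0]
    w[d<=0]=np.nan; return w
def pix2plane(uv,z,i,P):
    n=cv2.undistortPoints(np.array(uv,float).reshape(-1,1,2),K(i),np.array(i['dist_coeffs'])).reshape(-1,2)
    ray=np.c_[n,np.ones(len(n))]@P[0]; o=-P[0].T@P[1]
    return o+ray*((z-o[2])/ray[:,2])[:,None]
def proj(X,i,P):
    return cv2.projectPoints(np.atleast_2d(np.array(X,float)),cv2.Rodrigues(P[0])[0],P[1],K(i),np.array(i['dist_coeffs']))[0].reshape(-1,2)
def circ(p):
    f=lambda q:np.hypot(p[:,0]-q[0],p[:,1]-q[1])-q[2]
    return least_squares(f,[*p[:,:2].mean(0),.03],loss='soft_l1',f_scale=.001).x
E
python3 - <<'E'
from h import *; from bench import cams
S=dict(cup=(177,217,.083),liner=(251,253,.071),blue=(265,202,.013),ring=(349,264,.02),ringA=(298,262,.02),ringB=(400,280,.02),cap=(174,283,.028),yellow=(448,282,.013))
W={n:cloud(np.load(f'pics/{n}0.npy'),cams.camera_info(n),cam(cams.camera_info(n))) for n in('top','side')}
it=cams.camera_info('top')
for k,(u,v,z) in S.items():
    c=pix2plane((u,v),z,it,cam(it))[0,:2]
    for n in W:
        w=W[n].reshape(-1,3); q=w[np.hypot(*(w[:,:2]-c).T)<.055]; q=q[~np.isnan(q[:,0])]
        a=q[q[:,2]>.006]
        b=q[abs(q[:,2]-z)<.005]
        print(k,n,c.round(3),'n',len(b),'zmax',np.nanpercentile(a[:,2],98).round(4) if len(a) else None,'bbox',np.r_[np.percentile(b[:,:2],2,0),np.percentile(b[:,:2],98,0)].round(4) if len(b) else None,'table',np.median(q[abs(q[:,2])<.006,2]).round(4))
E
```

```text
cup top [0.521 0.259] n 151 zmax 0.0838 bbox [0.5075 0.2523 0.5562 0.3018] table -0.0002
cup side [0.521 0.259] n 210 zmax 0.0826 bbox [0.5041 0.2524 0.5543 0.3026] table -0.0004
liner top [0.455 0.118] n 369 zmax 0.0734 bbox [0.4302 0.0936 0.4812 0.1449] table 0.0
liner side [0.455 0.118] n 288 zmax 0.0724 bbox [0.4276 0.0942 0.4787 0.1452] table 0.0001
blue top [0.568 0.102] n 444 zmax 0.0441 bbox [0.5447 0.0768 0.5949 0.1264] table -0.0003
blue side [0.568 0.102] n 280 zmax 0.0441 bbox [0.5418 0.0771 0.5928 0.1267] table -0.0001
ring top [ 0.441 -0.069] n 662 zmax 0.023 bbox [ 0.409  -0.1006  0.4689 -0.0395] table -0.0002
ring side [ 0.441 -0.069] n 358 zmax 0.0225 bbox [ 0.4058 -0.1005  0.4676 -0.0379] table 0.0004
ringA top [0.444 0.032] n 83 zmax 0.0167 bbox [0.4246 0.0122 0.4654 0.0528] table -0.0002
ringA side [0.444 0.032] n 56 zmax 0.0166 bbox [0.4246 0.0123 0.4627 0.0523] table 0.0002
ringB top [ 0.409 -0.17 ] n 85 zmax 0.0172 bbox [ 0.389  -0.1945  0.4286 -0.152 ] table -0.0004
ringB side [ 0.409 -0.17 ] n 49 zmax 0.0168 bbox [ 0.387  -0.1941  0.4269 -0.1506] table 0.0005
cap top [0.4   0.276] n 147 zmax 0.0305 bbox [0.3902 0.2707 0.4139 0.2942] table -0.0001
cap side [0.4   0.276] n 164 zmax 0.0293 bbox [0.3877 0.2712 0.4119 0.2948] table -0.0007
yellow top [ 0.406 -0.267] n 484 zmax 0.0436 bbox [ 0.3819 -0.2923  0.4317 -0.2411] table -0.0006
yellow side [ 0.406 -0.267] n 171 zmax 0.0443 bbox [ 0.3775 -0.2911  0.4283 -0.242 ] table 0.0006
```

The ring at (349,264) measures about 66 mm and the other two are under 45 mm. The two cameras agree within 3 mm. Next I look closer with the wrist camera from the same relative height and yaw each time, so that its bias cancels.

```bash
cat >> h.py <<'E'
from bench import *
Q=[1,0,0,0]
def look(name,save=True):
    p,q=read_tcp_pos(),read_tool_rot(); im,d=cams.snapshot('wrist'); i=cams.camera_info('wrist')
    P=cam(i,p,q)
    if save: cv2.imwrite(f'pics/{name}.png',im); np.save(f'pics/{name}.npy',d)
    return im,d,i,P,np.array(p)
def fit(W,c,z,r,dz=.004,dr=.006):
    """outer edge circle of points at height z: bin max radius per angle, fit centre with known radius"""
    w=W.reshape(-1,3); w=w[~np.isnan(w[:,0])]; w=w[(abs(w[:,2]-z)<dz)]
    c=np.array(c[:2],float)
    for _ in range(6):
        v=w[:,:2]-c; rad=np.hypot(*v.T); m=rad<r+dr; vv,rr=v[m],rad[m]
        b=((np.arctan2(vv[:,1],vv[:,0])+np.pi)/(2*np.pi)*48).astype(int)
        e=np.array([vv[b==k][rr[b==k].argmax()] for k in set(b) if rr[b==k].max()>r*.7])
        s=least_squares(lambda q:np.hypot(e[:,0]-q[0],e[:,1]-q[1])-q[2],[0,0,r],loss='soft_l1',f_scale=.001).x
        c=c+s[:2]
    return c,s[2]*2,len(e),np.median(w[np.hypot(*(w[:,:2]-c).T)<r][:,2])
E
python3 - <<'E'
from h import *
for n,c,z,r in(('liner',(.455,.119),.071,.0275),('blue',(.569,.1018),.013,.0275),('cup',(.5305,.2773),.083,.0255)):
    r.movep if 0 else None
    import bench
    bench.r.movep([c[0],c[1],z+.17],Q)
    im,d,i,P,p=look('w_'+n); W=cloud(d,i,P)
    a=fit(W,c,z,r); print(n,read_clock(),p.round(4),a, a[0]-c)
    cv2.circle(im,tuple(proj([*a[0],z],i,P)[0].astype(int)),3,(0,255,0),-1); cv2.imwrite(f'pics/w_{n}.png',im)
ims=[cv2.resize(cv2.imread(f'pics/w_{n}.png'),(400,300)) for n in('liner','blue','cup')]
cv2.imwrite('pics/m1.png',np.vstack([np.hstack(ims[:2]),np.hstack([ims[2],ims[2]*0])]))
E
```

```text
liner 2.6833 [0.4555 0.1185 0.241 ] (array([0.45603441, 0.11889987]), np.float64(0.05500437567547548), 48, np.float64(0.0726130411784595)) [ 0.00103441 -0.00010013]
blue 3.3167 [0.5685 0.1014 0.1821] (array([0.57039173, 0.10068393]), np.float64(0.054694334129518976), 48, np.float64(0.014685704417412033)) [ 0.00139173 -0.00111607]
cup 4.1583 [0.5299 0.2766 0.2531] (array([0.53179549, 0.27727565]), np.float64(0.052369218383226016), 48, np.float64(0.08428931526136413)) [ 1.29549486e-03 -2.43452830e-05]
```

View pics/m1.png

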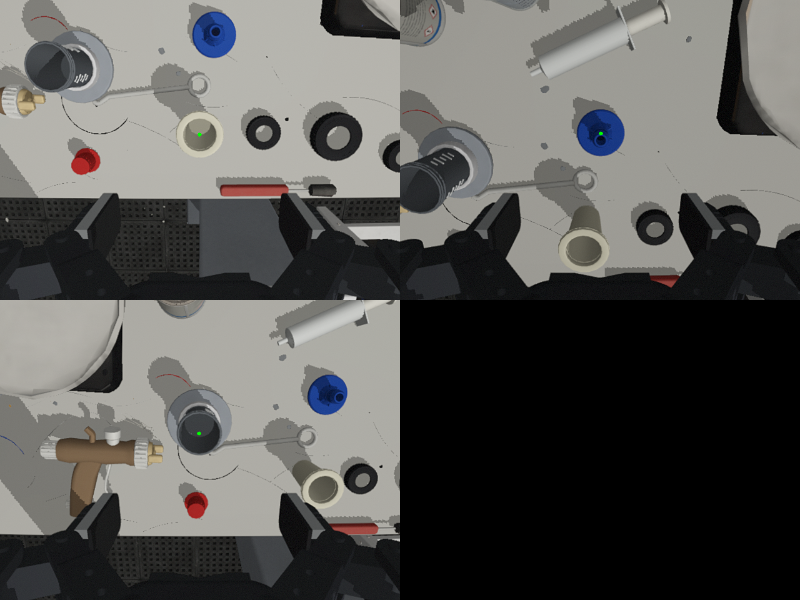

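All three fits match the known diameters (55.0, 54.7 and 52.4 mm), and the remaining wrist bias is about 1 mm. I squeeze the liner in two directions. That centres it on the tool and gives the camera bias.

```bash
cat >> h.py <<'E'
def yaw(a): return (R.from_euler('z',a)*R.from_quat([1,0,0,0])).as_quat()
E
python3 - <<'E'
from h import *
import h
c=[.455,.119]; Q90=yaw(-np.pi/2)
for a in(-np.pi/2,np.pi/2):
    s=r.solve_ik([*c,.06],yaw(a)); print(a,None if s is None else np.round(s,2))
def squeeze(q,keep=False):
    r.movel([*c,.058],q,v=.15); fingers.grip(.045,20); print('open',read_opening(),'F',read_finger_force(),read_tcp_pos(),read_wrist_force())
    fingers.grip(.075); print(read_clock())
fingers.grip(.075,20)
r.movep([*c,.1],Q90); squeeze(Q90)
r.movel([*c,.1]); r.movep([*c,.1],Q); squeeze(Q)
t=read_tcp_pos()
r.movel([*c,.241],v=.25); r.sleep(.2)
im,d,i,P,p=look('liner2'); a=fit(cloud(d,i,P),c,.071,.0275); print(p,a,'bias',a[0]-np.array(c),read_clock())
cv2.imwrite('pics/liner2.png',im)
E
```

```text
-1.5707963267948966 None
1.5707963267948966 [ 0.02  0.65  1.96 -0.    0.53  0.02]Traceback (most recent call last):
  File "<stdin>", line 10, in <module>
bench.Unreachable: the arm cannot take that pose within its joint ranges
```

```bash
python3 - <<'E'
from h import *
c=[.455,.119]; Q90=yaw(np.pi/2)
def squeeze(q):
    r.movel([*c,.058],q,v=.15); fingers.grip(.045,20); print('open',read_opening(),'F',read_finger_force(),np.round(read_tcp_pos(),4),np.round(read_wrist_force(),1))
    fingers.grip(.075); print(read_clock())
fingers.grip(.075,20)
r.movep([*c,.1],Q90); squeeze(Q90)
r.movel([*c,.1]); r.movep([*c,.1],Q); squeeze(Q)
r.movel([*c,.241],v=.25); r.sleep(.2)
im,d,i,P,p=look('liner2'); a=fit(cloud(d,i,P),c,.071,.0275); print(p,a,'bias',a[0]-np.array(c),read_clock())
E
```

```text
open 0.055012169557043945 F 20.58487594127655 [0.4556 0.1191 0.059 ] [-0.4  0.3  5.8]
7.3583
open 0.055107660175912315 F 20.59700757265091 [0.4556 0.119  0.059 ] [ 0.8 -0.3  5.3]
10.2833
[0.45411233 0.1189174  0.23949383] (array([0.45614976, 0.11888642]), np.float64(0.054915281858789994), 48, np.float64(0.07262593589136207)) bias [ 0.00114976 -0.00011358] 11.4167
```

The liner now sits at the tool's closing point, (.4556, .1190). The wrist reads it at (.4561, .1189), so the bias is about 0.6 mm. I grip it and insert it.

```bash
cat >> h.py <<'E'
B=np.array([.0006,-.0001]) # wrist bias
def go(p,q=None,v=.15):
    """line, then trim residual"""
    p=np.array(p,float); r.movel(p,q,v=v); r.sleep(.1); e=p-read_tcp_pos()
    if np.abs(e).max()>.0004: r.movel(p+e,q,v=.05); r.sleep(.1)
    return np.array(read_tcp_pos())
E
python3 - <<'E'
from h import *
c=[.4556,.119]; k=np.array([.5312,.2774])
W=cloud(np.load('pics/w_cup.npy'),cams.camera_info('wrist'),cam(cams.camera_info('wrist'),[.5299,.2766,.2531],Q)).reshape(-1,3)
n=W[(np.hypot(*(W[:,:2]-k).T)>.05)&(np.hypot(*(W[:,:2]-k).T)<.075)]; print('neighbour zmax',np.nanpercentile(n[:,2],99.5))
print(go([*c,.058])); fingers.grip(.045,40); t=np.array(read_tcp_pos()); print(read_opening(),t)
r.movel([*t[:2],.175],v=.25); print('F',read_finger_force(),read_opening())
r.movel([*k,.175],v=.25); 
print(go([*k,.15])); 
r.movel([*k,.125],v=.1,force_limit=12)
print(go([*k,.115],v=.08),read_wrist_force())
hit=r.movel([*k,.074],v=.05,force_limit=10); print(hit,read_tcp_pos(),np.round(read_wrist_force(),1),read_clock())
E
```

```text
neighbour zmax 0.3213490012711777
[0.45508687 0.11898082 0.05742615]
0.05361813931097969 [0.45532511 0.11898474 0.05790285]
F 42.050162851810455 0.05379862359055943
[0.53119359 0.27814322 0.14988344]
[0.53132455 0.27747483 0.11517273] [ 0.39334038 -0.28073995  0.69729888]
True [0.53063118 0.27720594 0.07694072] [-0.4 -0.   4.4] 17.3
```

Contact came at TCP z = .0769, exactly the seated height. I release and check.

```bash
python3 - <<'E'
from h import *
k=[.5312,.2774]
fingers.grip(.075,20); r.movel([*k,.26],v=.25); r.sleep(.2)
im,d,i,P,p=look('placed1'); a=fit(cloud(d,i,P),k,.090,.0275); print(p,a[0]-B,a[1:],read_clock())
r.movep([.569,.101,.185],Q); r.sleep(.2)
im2,d,i,P,p=look('blue2'); W=cloud(d,i,P); b=fit(W,(.57,.1007),.013,.0275); print(p,b[0]-B,b[1:]); b=fit(W,(.57,.1007),.042,.009,dr=.003); print('spout',b[0]-B,b[1:])
cv2.imwrite('pics/m2.png',np.hstack([cv2.resize(x,(400,300)) for x in(im,im2)]))
E
```

```text
[0.53031504 0.277092   0.25806627] [0.53098563 0.27758363] (np.float64(0.055027957670914666), 48, np.float64(0.0916099765527091)) 18.775
[0.56921905 0.10263947 0.18582137] [0.56977406 0.10075435] (np.float64(0.0547177109555343), 48, np.float64(0.014683424882615417))
spout [0.56986795 0.10075221] (np.float64(0.017862258109021586), 48, np.float64(0.044009036273666285))
```

View pics/m2.png

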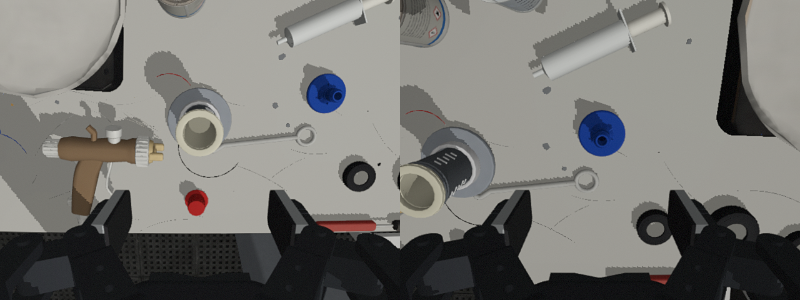

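The liner is seated: rim 55.0 mm at z 0.090, centred at (.5310, .2776). The blue lid at (.5698, .1008) is next. I grip its spout with the fingertips above the cone.

```bash
python3 - <<'E'
from h import *
c=[.5698,.1008]; k=[.5310,.2776]
fingers.grip(.045,20); r.movel([*c,.07],v=.2)
print(go([*c,.033],v=.1)); fingers.grip(.01,40); t=np.array(read_tcp_pos()); print(read_opening(),t,read_wrist_force())
r.movel([*t[:2],.155],v=.2); print('F',read_finger_force(),read_opening())
r.movel([*k,.155],v=.25); 
print(go([*k,.132])); print(read_wrist_force())
hit=r.movel([*k,t[2]+.082-.003],v=.04,force_limit=8); print(hit,'expect',t[2]+.082,read_tcp_pos(),np.round(read_wrist_force(),1),read_clock())
E
```

```text
[0.56924572 0.10077898 0.03244239]
0.016702291057351017 [0.56921629 0.10074771 0.03231591] [0.06025139 0.44542626 0.97499409]
F 39.39475584650154 0.016216277034179886
[0.53051727 0.27860693 0.13202691]
[-0.53816929 -0.70173315 -0.48307922]
True expect 0.11431590841884032 [0.5308278  0.27765308 0.11443762] [-1.  -0.6  3.9] 25.1167
```

Contact is at the expected height. I release, check, and measure the ring.

```bash
python3 - <<'E'
from h import *
k=[.5310,.2776]
fingers.grip(.045,20); r.movel([*k,.26],v=.25); r.sleep(.2)
im,d,i,P,p=look('placed2'); W=cloud(d,i,P); a=fit(W,k,.096,.0275,dz=.003); print(p,a[0]-B,a[1:]); a=fit(W,k,.124,.009,dr=.003); print('spout',a[0]-B,a[1:],read_clock())
c=[.4385,-.0697]; r.movep([*c,.19],Q); r.sleep(.2)
im2,d,i,P,p=look('ring2'); W=cloud(d,i,P); b=fit(W,c,.021,.033,dz=.005); print(p,b[0]-B,b[1:])
cv2.imwrite('pics/m3.png',np.hstack([cv2.resize(x,(400,300)) for x in(im,im2)]))
E
```

```text
[0.5299754  0.27721619 0.25785777] [0.53145175 0.27804899] (np.float64(0.054646974787141735), 48, np.float64(0.09678344555739413))
spout [0.53150864 0.27794918] (np.float64(0.01790422456797514), 48, np.float64(0.125908216045953)) 26.4833
[ 0.43906085 -0.06906144  0.19014128] [ 0.43922808 -0.0702646 ] (np.float64(0.06762434618835068), 48, np.float64(0.021669115298451683))
```

View pics/m3.png

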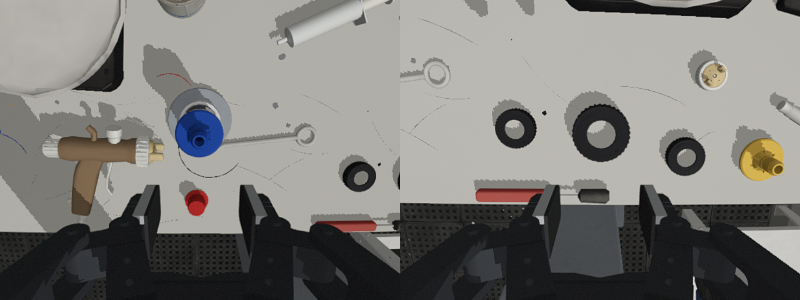

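The lid is level: spout and flange are concentric at (.5315, .2780), and the flange top is at .095. The big ring is at (.4392, -.0703). I grip it across the outside.

```bash
python3 - <<'E'
from h import *
c=[.4392,-.0703]; k=[.5315,.2780]
fingers.grip(.085,20); r.movel([*c,.05],v=.2)
print(go([*c,.03],v=.1)); print('hit',r.movel([*c,.011],v=.05,force_limit=10),read_tcp_pos()); fingers.grip(.055,50); t=np.array(read_tcp_pos()); print(read_opening(),t,read_wrist_force())
r.movel([*t[:2],.17],v=.25); r.sleep(.1); print('F',read_finger_force(),read_opening(),read_clock())
im,*_=look('ringhand'); sd,_=cams.snapshot('side')
cv2.imwrite('pics/m4.png',np.hstack([cv2.resize(im,(400,300)),cv2.resize(sd[100:400,240:640],(400,300))]))
E
```

```text
[ 0.43885178 -0.07017559  0.02942493]
hit False [ 0.43890019 -0.07017614  0.0105121 ]
0.06474515467569308 [ 0.43925498 -0.0701739   0.01165227] [-0.27115471  1.18420144  5.11954048]
F 55.1114621758461 0.06450713619573058 31.9667
```

View pics/m4.png

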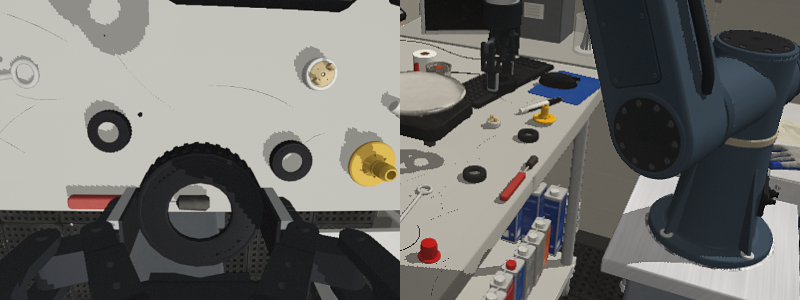

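The ring is held level in the pads, with its hole at about (205,210) of the left half. I place it.

```bash
python3 - <<'E'
from h import *
k=[.5315,.2780]; t2=.01165
r.movel([*k,.17],v=.28); print(go([*k,.145]),read_wrist_force())
r.movel([*k,.108],v=.08,force_limit=8); print(go([*k,.106],v=.05),read_wrist_force())
hit=r.movel([*k,t2+.079-.004],v=.03,force_limit=8); print(hit,'expect',t2+.079,read_tcp_pos(),np.round(read_wrist_force(),1),read_clock())
E
```

```text
[0.53127347 0.27865769 0.1449044 ] [-0.09533365 -0.08181595 -0.34574634]
[0.53166798 0.27809392 0.10637317] [-0.1529364  -0.23137231 -1.11178399]
True expect 0.09065000000000001 [0.53141607 0.27796097 0.09109237] [-0.9 -0.4  5. ] 35.7417
```

```bash
python3 - <<'E'
from h import *
k=[.5315,.2780]
fingers.grip(.083,20); r.movel([*k,.28],v=.25); r.sleep(.2)
im,d,i,P,p=look('placed3'); W=cloud(d,i,P); a=fit(W,k,.1,.033,dz=.004); print(p,a[0]-B,a[1:])
w=W.reshape(-1,3); rr=np.hypot(*(w[:,:2]-a[0]).T); m=(rr>.018)&(rr<.031)&(abs(w[:,2]-.1)<.01); s=np.linalg.lstsq(np.c_[w[m,:2]-a[0],np.ones(m.sum())],w[m,2],rcond=None)[0]; print('plane',s)
a=fit(W,k,.124,.009,dr=.003); print('spout',a[0]-B,a[1:],read_clock())
c=[.401,.2827]; r.movep([*c,.2],Q); r.sleep(.2)
im2,d,i,P,p=look('cap2'); W=cloud(d,i,P); b=fit(W,c,.028,.013,dz=.004,dr=.004); print(p,b[0]-B,b[1:]); b=fit(W,c,.003,.019,dz=.004,dr=.003); print('brim',b[0]-B,b[1:])
cv2.imwrite('pics/m5.png',np.hstack([cv2.resize(x,(400,300)) for x in(im,im2)]))
E
```

```text
[0.53068087 0.27769188 0.27808224] [0.53140842 0.27843706] (np.float64(0.06760401221610138), 48, np.float64(0.10070179194017662))
plane [ 2.17532840e-03 -1.83817458e-05  1.00824187e-01]
spout [0.53134646 0.27802656] (np.float64(0.018074731536994366), 48, np.float64(0.12598800168599714)) 37.225
[0.40356739 0.28316005 0.20088069] [0.40224102 0.28220057] (np.float64(0.025653625901489292), 48, np.float64(0.0297362089517997))
brim [0.40040392 0.28300385] (np.float64(0.043682112011404234), 48, np.float64(0.004675335918845272))
```

View pics/m5.png

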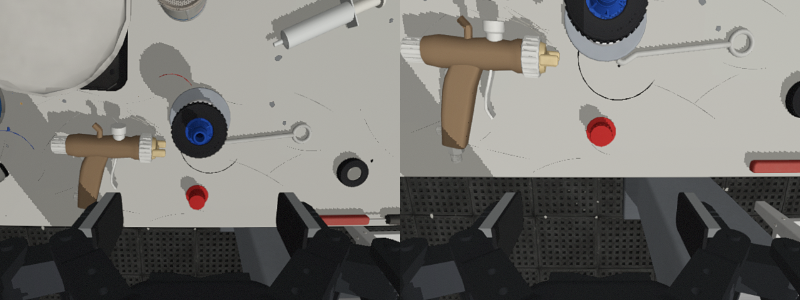

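The ring is level, with its top at .099. The cap is at (.4022, .2822).

```bash
python3 - <<'E'
from h import *
c=[.4022,.2822]; k=[.5314,.2780]
fingers.grip(.05,20); r.movel([*c,.06],v=.2)
print(go([*c,.017],v=.1)); fingers.grip(.018,30); t=np.array(read_tcp_pos()); print(read_opening(),t,read_wrist_force())
r.movel([*t[:2],.17],v=.2); print('F',read_finger_force(),read_opening())
r.movel([*k,.17],v=.2); print(go([*k,.15],v=.1),read_wrist_force())
hit=r.movel([*k,t[2]+.102-.003],v=.04,force_limit=7); print(hit,'expect',t[2]+.102,read_tcp_pos(),np.round(read_wrist_force(),1),read_clock())
E
```

```text
[0.40183201 0.28202382 0.01651091]
0.024247987277240195 [0.40179808 0.28204142 0.01637147] [-0.00182706  1.18872866  0.467128  ]
F 29.484039824455976 0.0245016468972306
[0.53114287 0.27822203 0.15036928] [ 0.29988058  1.05061115 -0.32865697]
True expect 0.1183714684229542 [0.53102686 0.2778585  0.11850562] [-1.9 -0.5  4.5] 43.6833
```

```bash
python3 - <<'E'
from h import *
k=[.5310,.2778]
fingers.grip(.06,20); r.movel([*k,.30],v=.2); r.sleep(.3)
im,d,i,P,p=look('placed4'); W=cloud(d,i,P); a=fit(W,k,.130,.013,dr=.004); print(p,a[0]-B,a[1:])
a=fit(W,k,.1,.033,dz=.003); print('ring',a[0]-B,a[1:],read_clock(),read_wrist_force())
sd,_=cams.snapshot('side')
cv2.imwrite('pics/m6.png',np.hstack([cv2.resize(im,(400,300)),cv2.resize(sd[220:370,120:320],(400,300))]))
E
```

```text
[0.53073457 0.27771036 0.29908169] [0.53151786 0.27831999] (np.float64(0.02583724647390875), 48, np.float64(0.1317483427711919))
ring [0.53156571 0.2784739 ] (np.float64(0.06725259247517816), 48, np.float64(0.10080973036826493)) 45.525 [-0.52068593  0.95671439  0.41048334]
```

View pics/m6.png

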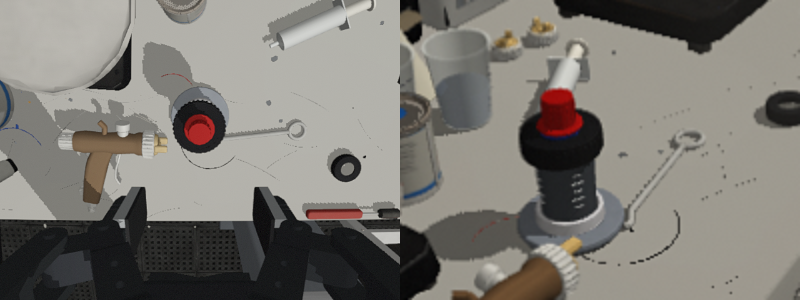

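The stack is complete and upright. The cap top reads .1317, less the 1.6 mm height bias, which gives .130, the seated height. The gripper is clear, so I hand in.

```bash
python3 -c "
from bench import *
print(order.finish_job())"
```

```text
the job is handed in; nothing more can be done
None
```

The job is handed in at about 46 s on the robot's clock: liner, blue lid, lock ring and red cap measured seated and centred within about 1 mm, the stack stands upright, and the yellow lid was never approached; the hand-in gave no verdict.

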